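# Dispense one short can from the pantry can rack

## Robot

A 6-joint arm with a two-finger parallel gripper is mounted at the origin on the work surface. World frame = base frame: x ahead of the robot, y to its left, z up, the work surface at z = 0. Lengths are in m, angles in degrees, forces in N, time in s.
With the tool pointing down it reaches from about 0.35 to 0.725 m from the base axis. Payload 4.3 kg.
Tool frame: the origin (TCP) lies midway between the tips of the shut fingers; the grasp point (between the pads) lies 19 mm behind it (manip.grasp_offset is the distance from the TCP to the grasp point, in m); z points along the fingers, y is the direction in which the jaws open and shut (so a half turn about z gives the same grasp; the last joint's range is limited). The gripper opens to 85 mm and grips with 20 to 120 N. Pads are 22 mm wide; open, the fingers measure 114 mm over their backs; the gripper's body (76 mm by 85 mm) begins 54 mm behind the grasp point. The pads swing forward as they close: fully open they stand 13 mm farther back than shut.
Start: joints at [-78.398, 21.618, 4.641, 73.018, 0, 83.68], TCP at [0.177, -0.547, 0.198] pointing down, gripper open.
Joint ranges: [-156.06, 156.06], [-48.1, 94.91], [-58.44, 69.94], [-101.28, 121.22], [-78.64, 73.56], [-180, 180]. Speed limits (degrees/s): [147.25, 147.25, 180, 180, 180, 180].

## Interface

Orientations are given as a 3x3 rotation matrix whose columns are the frame's x, y, z axes.
In Python, from cell import manip gives the robot as it stands.
- The arm moves only by the tool apply_moves, never from a script. Its argument "series" is a list of rows, each a list of 7 numbers: the finger opening in cm, from 0 to 8.54, then the shift along the tool's x, y, z in cm, then the turn, a rotation vector about the tool's x, y, z in rad. A call has 1 to 12 rows; each row shifts and turns the commanded pose from where the row before left it, along the tool's axes as they then stand; what a row does not reach is not made up. A row lasts 1/10 s, in which the tool goes at most 50 mm and 8.59 degrees, less where a joint would pass 70% of its speed; a pose out of reach is approached as far as the arm can. A call is refused whole if a number of a shift passes 5 or a number of a turn 0.15, either way. A call with a gripper value outside its range is refused whole. The fingers move at their own pace and stop on an object; the grip force is fixed at half the most. Time passes only in rows, so rows that do not move let the fingers close. It gives the time, the measured TCP pose, the force and the opening at its end, in the units of the state.
- manip.get_obs(): the state, without advancing time (a new reading comes with each control period).
- manip.snapshot(name): name is "scene" or "top" or "wrist"; returns the picture (480x640x3 uint8, red, green, blue); there is no depth.
- manip.camera_params(name): a dict with "K" (3x3 intrinsics, pixels), "cam_to_world" (4x4, takes a point from camera to world coordinates). Camera axes: x right, y up, looking along -z (the intrinsics and any distortion apply to the point x, -y, -z); pixel columns grow to the right and rows downward; lengths in m; the calibration is good to about 2 mm. A picture is of the moment at which its call begins: read the wrist's pose just before it. camera_params takes no time and is no camera call; for the wrist camera it gives the pose at the moment of the call.
- manip.sign_off(): hands the job in, once; it reports no verdict.
Trained networks look in the newest picture that a camera, given by its name, has taken for a name from the list of things; names that differ only in an ending like _2 or _b are one class to them, and where a whole thing is asked for, a point or a joint stands for the part that bears it (a point fixed in the world has none). Each returns a list of dicts, best first, with "confidence" (0 to 1); they miss things now and then, are a little off and sometimes report something else, mostly with a low value. They report only what shows in the picture. A call takes as long as a camera call.
- manip.spot_in(label, camera): "point" ([x, y, z] in m, in the coordinates of the camera as it stood for that picture, good to about 4 mm: the middle of the surface that is visible of it).
The state is a dict: "t": time; "joint_pos": joint angles; "dq": joint speeds; "effort": joint torques, N m; "tcp_pos": TCP position; "ee_rot": TCP orientation; "contact_force": force on the tool from outside, world axes, zero at the start; "moment": the same for the moment, N m; "gripper_width": finger opening in m.
Only numpy, scipy, OpenCV 4.12 (cv2) and the standard library are available. Lean on these libraries where they do the work, as an engineer would, in place of code of your own. Each camera call takes 0.05 s, during which the arm holds its last target.

## Task

Let one short can out of its can rack: with your fingertips press the thumb pad of that rack's rocker lever right down, so that the gate at the other end lifts and the first can rolls down to the front lip, then let the lever come all the way back up so that the next can rolls up to the shut gate and stays in the rack. Work only with the lever: do not touch or lift the cans, and leave the rack of tall cans and the things on the counter alone.

Things in the scene. Friction and masses are not known exactly. Their poses are not given: they have to be found in the camera images.
- rack_short: Fixed white sheet-metal can rack, one sloping lane with four 68 mm cans lying across it in a row; 366 mm long, 94 wide. Origin on the counter under its middle; +x level, towards the high end; at yaw 0 the low end (24 mm lip) faces the robot. Rocker lever across the lane, pivot at x -67, z 132 mm: gate roller low in front, hold-back roller just behind the pivot, thumb pad raised at the rear, over the second can.
- lever_short (a joint): Lever of the short-can rack, rad: 0 = up, gate shut; 0.62 = pad fully down on its stop. Springs back to 0. Needs about 6 N at the pad centre to start, 8 to 10 N from half stroke on. The gate clears the first can near 0.55; the hold-back roller then keeps the second can back until the lever is up again.
- pad_short (a point): Middle of the top face of that lever's thumb pad, a steel plate 54 mm long (30 towards the lip, 24 away from it), 54 wide, 4 thick, smooth. In its rack's frame it is at x -12, z 184 mm when up; x 0, z 164 half pressed; x 7, z 142 fully pressed (y 0). It slopes 18 degrees up towards rack +x when up, level half-way, 18 down when pressed. Can tops near it reach z 130 to 140; the last can's z 150.
- rack_tall: Fixed white sheet-metal can rack, one sloping lane with four 101 mm cans lying across it in a row; 366 mm long, 127 wide. Origin on the counter under its middle; +x level, towards the high end; at yaw 0 the low end (24 mm lip) faces the robot. Rocker lever across the lane, pivot at x -67, z 132 mm: gate roller low in front, hold-back roller just behind the pivot, thumb pad raised at the rear, over the second can.
- lever_tall (a joint): Lever of the tall-can rack, rad: 0 = up, gate shut; 0.62 = pad fully down on its stop. Springs back to 0. Needs about 6 N at the pad centre to start, 8 to 10 N from half stroke on. The gate clears the first can near 0.55; the hold-back roller then keeps the second can back until the lever is up again.
- pad_tall (a point): Middle of the top face of that lever's thumb pad, a steel plate 54 mm long (30 towards the lip, 24 away from it), 54 wide, 4 thick, smooth. In its rack's frame it is at x -12, z 184 mm when up; x 0, z 164 half pressed; x 7, z 142 fully pressed (y 0). It slopes 18 degrees up towards rack +x when up, level half-way, 18 down when pressed. Can tops near it reach z 130 to 140; the last can's z 150.
- short_can1: Closed short food can, steel, plain paper label, 66 mm diameter, 68 long, about 230 g, lying in its rack. Origin at its centre, y along the can. First in the row, against the gate: x -66, z 85 mm in the rack's frame; once let out it rests at the lip, x -152, z 71.
- short_can2: Closed short food can, steel, plain paper label, 66 mm diameter, 68 long, about 230 g, lying in its rack. Origin at its centre, y along the can. Second in the row: x -1 mm in the rack's frame; x -66 once it has moved up to the gate.
- short_can3: Closed short food can, steel, plain paper label, 66 mm diameter, 68 long, about 230 g, lying in its rack. Origin at its centre, y along the can. Third in the row: x 64 mm in the rack's frame.
- short_can4: Closed short food can, steel, plain paper label, 66 mm diameter, 68 long, about 230 g, lying in its rack. Origin at its centre, y along the can. Last in the row: x 130 mm in the rack's frame.
- tall_can1: Closed tall food can, steel, plain paper label, 66 mm diameter, 101 long, about 350 g, lying in its rack. Origin at its centre, y along the can. First in the row, against the gate: x -66, z 85 mm in the rack's frame; once let out it rests at the lip, x -152, z 71.
- tall_can2: Closed tall food can, steel, plain paper label, 66 mm diameter, 101 long, about 350 g, lying in its rack. Origin at its centre, y along the can. Second in the row: x -1 mm in the rack's frame; x -66 once it has moved up to the gate.
- tall_can3: Closed tall food can, steel, plain paper label, 66 mm diameter, 101 long, about 350 g, lying in its rack. Origin at its centre, y along the can. Third in the row: x 64 mm in the rack's frame.
- tall_can4: Closed tall food can, steel, plain paper label, 66 mm diameter, 101 long, about 350 g, lying in its rack. Origin at its centre, y along the can. Last in the row: x 130 mm in the rack's frame.
- jar: Bystander: closed glass jar with steel lid, 62 mm diameter, 95 mm high, standing on the counter. Origin at the centre of its underside.
- spice: Bystander: amber spice bottle with black cap, 42 mm diameter, 105 mm high, standing. Origin at the centre of its underside.
- tub: Bystander: white ceramic bowl, 84 mm across the rim, 60 mm high. Origin at the centre of its underside.

How it is judged:
By the outcome, as a careful person would: the job done as asked, in the order asked, and still so for the second after the job is handed in, with the robot touching nothing.
It also fails if it takes over 35 s, if anything falls off the work surface, if the arm or the gripper's body presses on something with over 40 N, if the wrist force passes 120 N, or if a joint passes its speed limit or range.

## Working session

There is one attempt and no reset: what is moved stays moved. The work goes in short steps, Python scripts to look and compute and a tool call to move; the robot and the scene stay as the last step left them, time stands still between calls to the robot, and variables do not carry over. Pictures are saved under pics/ and viewed, and the job is handed in when it is done.

Besides the shell and the picture viewer there is one more tool, called by a JSON object that holds its "method" and its "body", one argument or row to a line. apply_moves: Moves the arm, as the interface text tells. Its arguments: {"type":"object","properties":{"series":{"type":"array"}},"required":["series"]}

```bash
mkdir -p pics; ls; python3 - <<'E'
from cell import manip
import cv2
for n in ("scene","top"):
    im=manip.snapshot(n); cv2.imwrite(f"pics/{n}1.png",im[...,::-1])
    T=manip.camera_params(n)["cam_to_world"]
    for l in ("rack_short","pad_short","rack_tall","pad_tall","short_can1"):
        for d in manip.spot_in(l,n)[:3]:
            p=d["point"]; w=T[:3,:3]@p+T[:3,3]; print(n,l,round(d["confidence"],2),w.round(3))
o=manip.get_obs(); print(o["t"],o["tcp_pos"],o["ee_rot"],o["contact_force"],o["gripper_width"])
E
```

```text
pics
scene rack_short 0.74 [0.488 0.099 0.101]
scene pad_short 0.7 [0.463 0.108 0.177]
scene rack_tall 0.74 [ 0.633 -0.149  0.103]
scene rack_tall 0.58 [0.568 0.119 0.132]
scene pad_tall 0.58 [ 0.609 -0.161  0.178]
scene pad_tall 0.42 [0.489 0.097 0.097]
scene short_can1 0.93 [0.504 0.11  0.128]
scene short_can1 0.91 [0.635 0.125 0.146]
scene short_can1 0.68 [0.572 0.12  0.133]
top rack_short 0.95 [0.443 0.11  0.093]
top pad_short 0.95 [0.468 0.117 0.176]
top rack_tall 0.77 [ 0.573 -0.157  0.083]
top pad_tall 0.58 [ 0.602 -0.165  0.172]
top pad_tall 0.42 [ 0.636 -0.136  0.121]
top short_can1 0.84 [0.418 0.105 0.11 ]
top short_can1 0.84 [0.555 0.121 0.133]
top short_can1 0.71 [0.613 0.121 0.145]
0.6 [ 0.17692903 -0.54716158  0.19823782] [[ 9.51491470e-01  3.07675125e-01  3.00533751e-06]
 [ 3.07675122e-01 -9.51491459e-01 -1.50610494e-04]
 [-4.34795496e-05  1.44229268e-04 -9.99999989e-01]] [-0.21040926 -0.82511093  0.42967013] 0.08524532108646952
```

View pics/scene1.png

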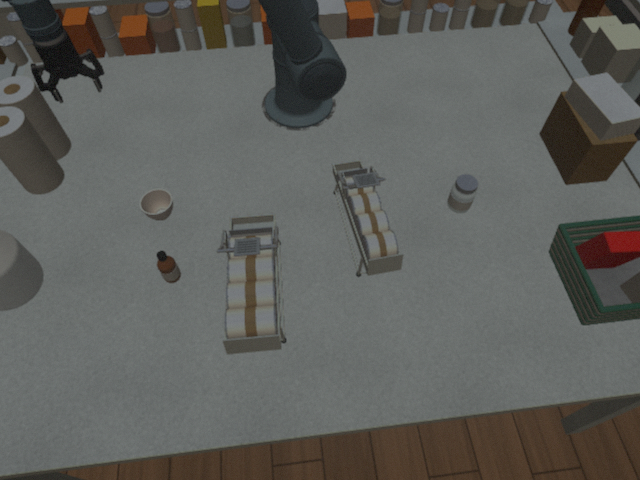

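View pics/top1.png

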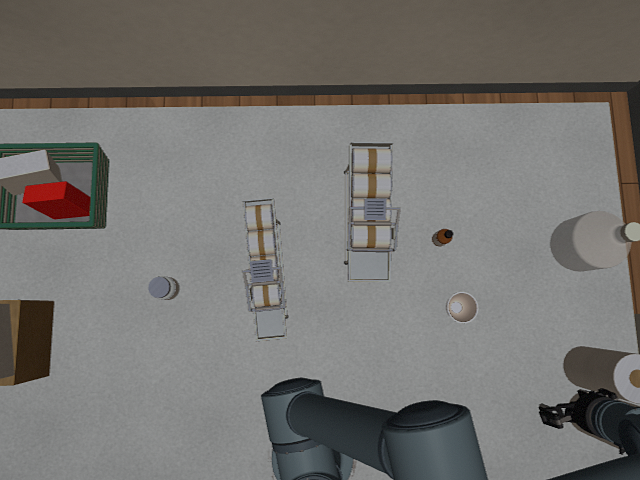

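The short rack is the narrow one: in the top view its pad is at about (261,270), and in the scene view at about (367,181). The tall rack is on the robot's right. I'll zoom in to refine.

```bash
python3 - <<'E'
import cv2
a=cv2.imread("pics/top1.png")[190:345,225:305]; cv2.imwrite("pics/topz.png",cv2.resize(a,None,fx=3.8,fy=3.8,interpolation=cv2.INTER_CUBIC))
a=cv2.imread("pics/scene1.png")[150:285,320:410]; cv2.imwrite("pics/scz.png",cv2.resize(a,None,fx=4.4,fy=4.4,interpolation=cv2.INTER_CUBIC))
from cell import manip
for n in("top","scene"):
  c=manip.camera_params(n); print(c["K"],c["cam_to_world"].round(3))
E
```

```text
[[475.52850143   0.         313.14152173]
 [  0.         475.52850143 233.58695316]
 [  0.           0.           1.        ]] [[-0.018  0.988 -0.153  0.39 ]
 [-1.    -0.015  0.015  0.005]
 [ 0.012  0.153  0.988  1.326]
 [ 0.     0.     0.     1.   ]]
[[477.3912299    0.         318.04445879]
 [  0.         477.3912299  234.03880769]
 [  0.           0.           1.        ]] [[ 0.121 -0.829  0.546  1.171]
 [ 0.993  0.105 -0.061 -0.073]
 [-0.007  0.549  0.836  1.034]
 [ 0.     0.     0.     1.   ]]
```

View pics/topz.png

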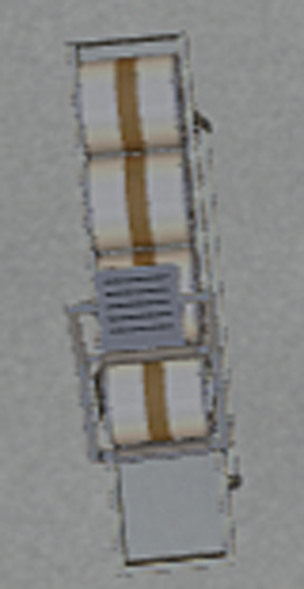

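View pics/scz.png

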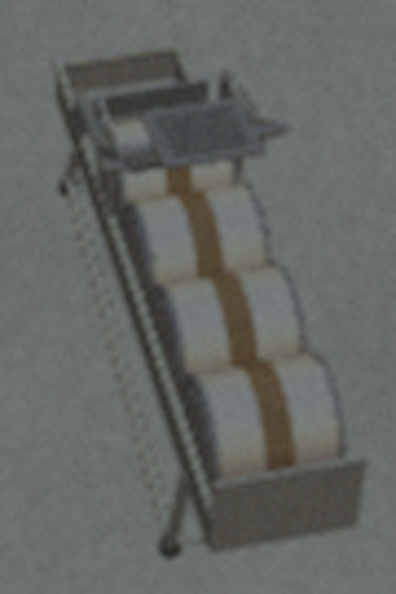

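```bash
cat > h.py <<'E'
import numpy as np
from cell import manip
def ray(n,u,v):
    c=manip.camera_params(n);K=c["K"];T=c["cam_to_world"]
    d=T[:3,:3]@np.array([(u-K[0,2])/K[0,0],-(v-K[1,2])/K[1,1],-1]);return T[:3,3],d
def atz(n,u,v,z):
    o,d=ray(n,u,v);return o+d*(z-o[2])/d[2]
E
python3 - <<'E'
from h import *
zt=lambda x,y:(225+x/3.8-.4,190+y/3.8-.4)
zs=lambda x,y:(320+x/4.4-.4,150+y/4.4-.4)
A=atz("top",*zt(139,307),.184); print("pad top",A)
B=atz("scene",*zs(201,133),.184); print("pad scene",B)
t1=atz("top",*zt(153,400),.118)[:2]; t4=atz("top",*zt(127,100),.150)[:2]
print("can1,4",t1,t4,np.degrees(np.arctan2(*(t4-t1)[::-1])), np.linalg.norm(t4-t1))
s2=atz("scene",*zs(200,215),.142)[:2]; s4=atz("scene",*zs(262,385),.150)[:2]
print("scene",s2,s4,np.degrees(np.arctan2(*(s4-s2)[::-1])))
# lip corners and rear
for p,z in (((123,455),.09),((128,562),.05),((232,552),.05),((70,43),.15),((186,35),.15)): print(p,atz("top",*zt(*p),z))
E
```

```text
pad top [0.47973926 0.11460644 0.184     ]
pad scene [0.48145295 0.11511393 0.184     ]
can1,4 [0.42312242 0.11170509] [0.61950794 0.12567604] 4.06919218336925 0.19688184787724303
scene [0.5031174  0.11394072] [0.61868943 0.12431151] 5.127671161141247
(123, 455) [0.38740781 0.13445975 0.09      ]
(128, 562) [0.3142847  0.13515078 0.05      ]
(232, 552) [0.31974142 0.06334277 0.05      ]
(70, 43) [0.65864795 0.16351445 0.15      ]
(186, 35) [0.66295601 0.0864685  0.15      ]
```

{"method": "apply_moves", "body": {
  "series": [
    [0, 0, 0, -3, 0, 0, 0],
    [0, 0, 0, -4, 0, 0, 0],
    [0, 0, 0, -4, 0, 0, 0],
    [0, 2.5, -2.75, 0, 0, 0, 0],
    [0, 2.5, -2.75, 0, 0, 0, 0],
    [0, 2.5, -2.75, 0, 0, 0, 0],
    [0, 2.5, -2.75, 0, 0, 0, 0],
    [0, 2.5, -2.75, 0, 0, 0, 0],
    [0, 2.5, -2.75, 0, 0, 0, 0],
    [0, 2.5, -2.75, 0, 0, 0, 0],
    [0, 2.5, -2.75, 0, 0, 0, 0],
    [0, 2.5, -2.75, 0, 0, 0, 0]
  ]
}}

```text
t: 1.8
tcp_pos: [0.3152, -0.241, 0.3084]
ee_rot: [[0.952, 0.307, 0.001], [0.307, -0.952, -0.001], [0.0, 0.001, -1.0]]
contact_force: [0.6, -0.2, 0.3]
gripper_width: 0.0001
```

{"method": "apply_moves", "body": {
  "series": [
    [0, 2.5, -2.75, 0, 0, 0, 0],
    [0, 2.5, -2.75, 0, 0, 0, 0],
    [0, 2.5, -2.75, 0, 0, 0, 0],
    [0, 2.5, -2.75, 0, 0, 0, 0],
    [0, 2.5, -2.75, 0, 0, 0, 0],
    [0, 0, 0, 0, 0, 0, 0.12],
    [0, 0, 0, 0, 0, 0, 0.11],
    [0, 0, 0, 0, 0, 0, 0],
    [0, 0, 0, 0, 0, 0, 0]
  ]
}}

```text
t: 2.7
tcp_pos: [0.3915, -0.0731, 0.3083]
ee_rot: [[0.996, 0.085, 0.0], [0.085, -0.996, -0.0], [0.0, 0.0, -1.0]]
contact_force: [1.1, -0.2, 0.2]
gripper_width: -0.0002
```

{"method": "apply_moves", "body": {
  "series": [
    [0, 1.7, -3, 0, 0, 0, 0],
    [0, 1.7, -3, 0, 0, 0, 0],
    [0, 1.7, -3, 0, 0, 0, 0],
    [0, 1.7, -3, 0, 0, 0, 0],
    [0, 1.7, -3, 0, 0, 0, 0],
    [0, 1.7, -3, 0, 0, 0, 0],
    [0, 0, 0, 0, 0, 0, 0],
    [0, 0, 0, 0, 0, 0, 0]
  ]
}}

```text
t: 3.5
tcp_pos: [0.4788, 0.1085, 0.3079]
ee_rot: [[0.996, 0.092, -0.001], [0.092, -0.996, 0.004], [-0.001, -0.005, -1.0]]
contact_force: [-0.2, -0.4, 0.1]
gripper_width: -0.0001
```

```bash
python3 - <<'E'
from h import *
import cv2
n="wrist"
c=manip.camera_params(n);T=c["cam_to_world"];print(c["K"],T.round(3))
im=manip.snapshot(n); cv2.imwrite("pics/w1.png",im[...,::-1])
for l in ("pad_short","short_can2","short_can1"):
    for d in manip.spot_in(l,n)[:4]:
        print(l,round(d["confidence"],2),(T[:3,:3]@d["point"]+T[:3,3]).round(3))
E
```

```text
[[378.13701893   0.         313.43510331]
 [  0.         378.13701893 241.62008159]
 [  0.           0.           1.        ]] [[ 0.093  0.961  0.259  0.546]
 [-0.996  0.091  0.019  0.113]
 [-0.005 -0.26   0.966  0.483]
 [ 0.     0.     0.     1.   ]]
pad_short 0.55 [0.473 0.114 0.185]
short_can2 0.98 [0.424 0.108 0.114]
short_can2 0.77 [0.559 0.125 0.137]
short_can2 0.76 [0.514 0.118 0.123]
short_can2 0.66 [0.621 0.125 0.143]
short_can1 0.98 [0.424 0.108 0.114]
short_can1 0.77 [0.559 0.125 0.137]
short_can1 0.76 [0.514 0.118 0.123]
short_can1 0.66 [0.621 0.125 0.143]
```

View pics/w1.png

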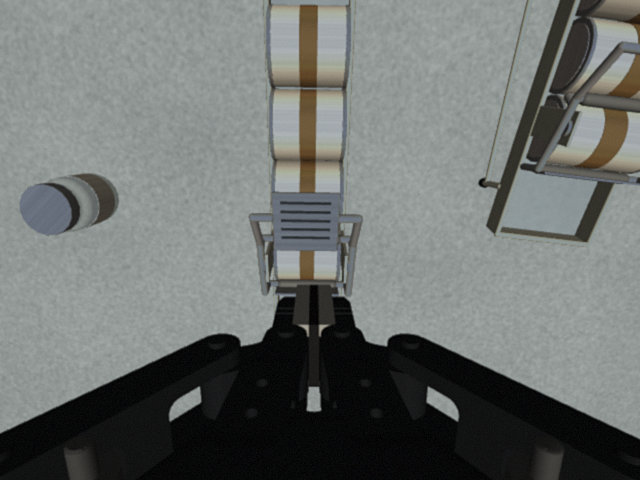

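The wrist view shows the pad at u 273–338, v 193–250. The rack runs straight up the image, so the yaw is aligned, and the first can is visible through the lever frame. Next I'll compute the pad edges.

```bash
python3 - <<'E'
from h import *
for p,z in (((275.5,193.5),.191),((335.5,193.5),.191),((273,249.5),.175),((338,249.5),.175)): print(atz("wrist",*p,z).round(4))
a=atz("wrist",310,10,.152)[:2]; b=atz("wrist",307.5,270,.118)[:2]
print(a,b,np.degrees(np.arctan2(*(a-b)[::-1])))
E
```

```text
[0.5025 0.1388 0.191 ]
[0.5068 0.0924 0.191 ]
[0.4524 0.1393 0.175 ]
[0.4574 0.0842 0.175 ]
[0.64248371 0.12475568] [0.41669374 0.10793252] 4.261122864789625
```

{"method": "apply_moves", "body": {
  "series": [
    [0, 0.4, -0.5, 0, 0, 0, 0],
    [0, 0, 0, 3, 0, 0, 0],
    [0, 0, 0, 3, 0, 0, 0],
    [0, 0, 0, 2.5, 0, 0, 0],
    [0, 0, 0, 1.2, 0, 0, 0],
    [0, 0, 0, 0, 0, 0, 0],
    [0, 0, 0, 0, 0, 0, 0]
  ]
}}

```text
t: 4.4
tcp_pos: [0.4826, 0.1119, 0.2117]
ee_rot: [[0.996, 0.095, -0.0], [0.095, -0.995, 0.007], [0.0, -0.007, -1.0]]
contact_force: [0.3, -0.6, 1.2]
gripper_width: 0.0002
```

```bash
python3 - <<'E'
from h import *
import cv2
for n in("wrist","scene"):
  im=manip.snapshot(n)
  if n=="scene": im=cv2.resize(im[150:285,310:420],None,fx=4.4,fy=4.4)
  cv2.imwrite(f"pics/{n}2.png",im[...,::-1])
E
```

```text
(no output)
```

View pics/wrist2.png

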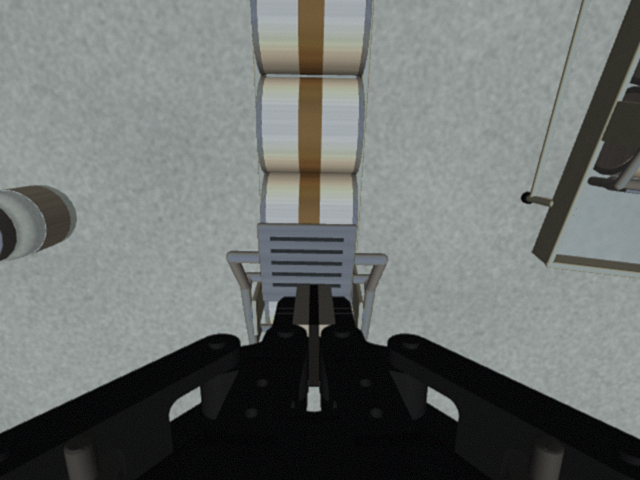

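View pics/scene2.png

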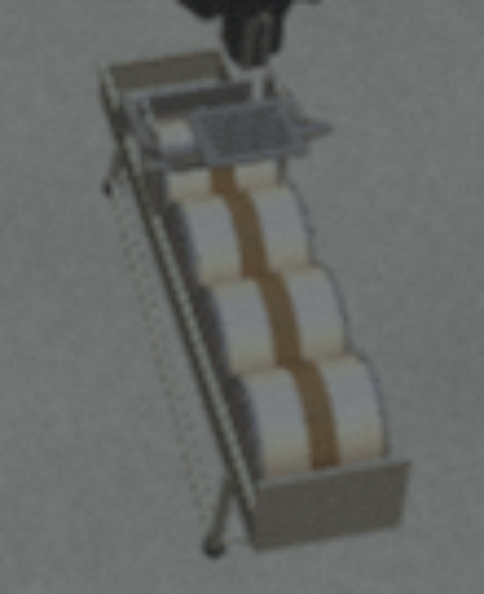

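Fingers are centred above the pad: tip around (313,290) in the wrist view, pad's rear edge at v≈225, u 258–356. One more check on the longitudinal position.

```bash
python3 - <<'E'
from h import *
print(atz("wrist",258,225,.191).round(4),atz("wrist",356,225,.191).round(4))
o=manip.get_obs();c=manip.camera_params("scene");T=np.linalg.inv(c["cam_to_world"]);K=c["K"]
for q in (o["tcp_pos"],[.4834,.1136,.184],[.505,.1155,.191],[.455,.1116,.175]):
  p=T[:3,:3]@np.array(q)+T[:3,3];p=[p[0],-p[1],-p[2]];u=K@p;u=u[:2]/u[2];print(u,(u-[310,150])*4.4)
E
```

```text
[0.5036 0.1426 0.191 ] [0.5087 0.0905 0.191 ]
[365.03603865 172.47661348] [242.15857006  98.89709932]
[364.78048379 180.54185659] [241.03412867 134.38416899]
[367.50939207 185.80310088] [253.0413251  157.53364388]
[361.53792517 173.79724894] [226.76687075 104.70789535]
```

{"method": "apply_moves", "body": {
  "series": [
    [0, 0, -0.2, 1, 0, 0, 0],
    [0, 0, 0, 1, 0, 0, 0],
    [0, 0.2, 0, 0.5, 0, 0, 0],
    [0, 0.2, 0, 0.5, 0, 0, 0],
    [0, 0.2, 0, 0.5, 0, 0, 0],
    [0, 0.2, 0, 0.5, 0, 0, 0],
    [0, 0, 0, 0, 0, 0, 0],
    [0, 0, 0, 0, 0, 0, 0]
  ]
}}

```text
t: 5.3
tcp_pos: [0.4904, 0.114, 0.1712]
ee_rot: [[0.995, 0.097, -0.001], [0.097, -0.995, 0.008], [-0.0, -0.008, -1.0]]
contact_force: [-0.5, 0.5, 0.5]
gripper_width: 0.0
```

```bash
python3 - <<'E'
from h import *
import cv2
for n in("wrist","scene"):
  im=manip.snapshot(n)
  if n=="scene": im=cv2.resize(im[150:285,310:420],None,fx=4.4,fy=4.4,interpolation=cv2.INTER_CUBIC)
  cv2.imwrite(f"pics/{n}3.png",im[...,::-1])
o=manip.get_obs();print(o["contact_force"],o["moment"],o["tcp_pos"])
E
```

```text
[-1.69011377  0.51139581  0.49997457] [0.01212891 0.0273822  0.01591978] [0.49052286 0.11405185 0.17146834]
```

View pics/wrist3.png

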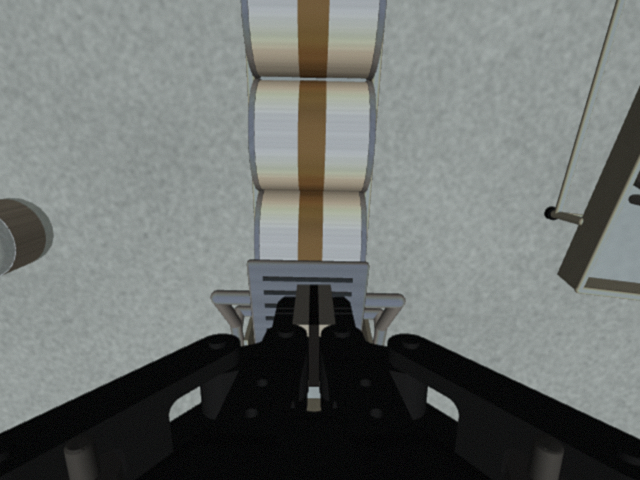

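View pics/scene3.png

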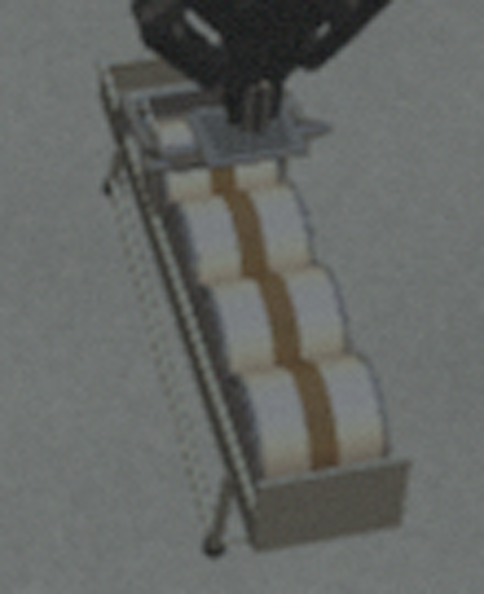

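```bash
python3 - <<'E'
from h import *
import cv2
o=manip.get_obs()
def proj(n,q):
  c=manip.camera_params(n);T=np.linalg.inv(c["cam_to_world"]);K=c["K"]
  p=T[:3,:3]@np.array(q)+T[:3,3];u=K@[p[0],-p[1],-p[2]];return u[:2]/u[2]
R=o["ee_rot"];t=o["tcp_pos"]
for k in (0,-.02,-.04): 
  q=t+R@[0,0,k]; print(k,(proj("scene",q)-[310,150])*4.4, proj("wrist",q), proj("top",q))
print(atz("wrist",248,263,.191),atz("wrist",368,263,.191))
im=manip.snapshot("top")[190:345,225:305]; cv2.imwrite("pics/t3.png",cv2.resize(im,None,fx=3.8,fy=3.8,interpolation=cv2.INTER_CUBIC)[...,::-1])
im=cv2.imread("pics/wrist3.png")[230:430,220:410]; cv2.imwrite("pics/w3z.png",cv2.resize(im,None,fx=3,fy=3,interpolation=cv2.INTER_CUBIC))
E
```

```text
0 [242.46941833 160.03671669] [310.80518289 279.96509394] [261.89856335 266.34162045]
-0.02 [245.06640518 135.63439748] [310.48322856 296.08682414] [261.17732813 265.62391071]
-0.04 [247.74455941 110.46939741] [310.0773583  316.41061033] [260.43053986 264.88077282]
[0.50301512 0.14235382 0.191     ] [0.50819824 0.09054306 0.191     ]
```

View pics/w3z.png

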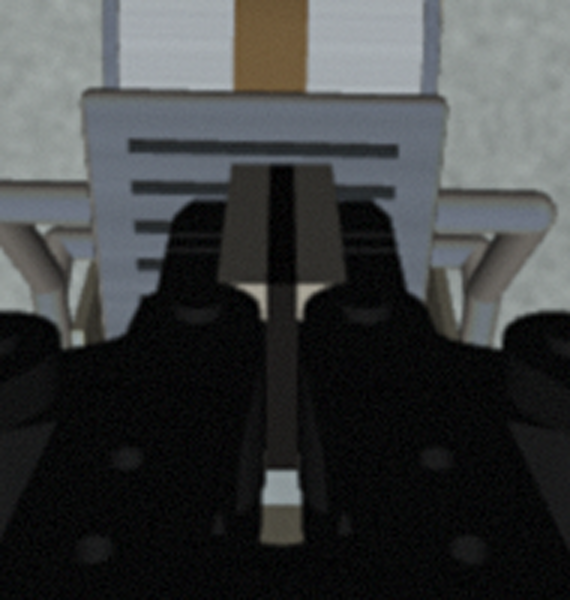

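View pics/t3.png

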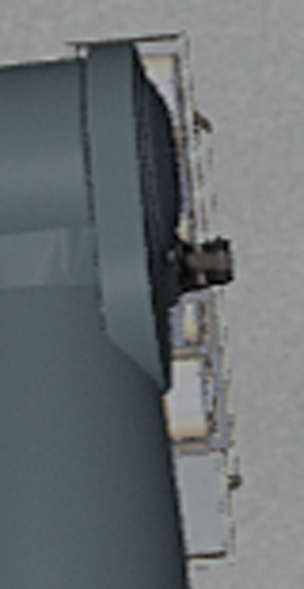

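The pictures show the tips about 20 mm above where the reported TCP would put them, which fits the zero force. I'll keep going down in small steps and watch the force.

{"method": "apply_moves", "body": {
  "series": [
    [0, 0, 0, 0.3, 0, 0, 0],
    [0, 0, 0, 0.3, 0, 0, 0],
    [0, 0, 0, 0.3, 0, 0, 0],
    [0, 0, 0, 0, 0, 0, 0]
  ]
}}

```text
t: 5.85
tcp_pos: [0.4899, 0.114, 0.1616]
ee_rot: [[0.995, 0.097, -0.002], [0.097, -0.995, 0.008], [-0.001, -0.008, -1.0]]
contact_force: [-0.5, 1.2, -0.3]
gripper_width: -0.0001
```

```bash
python3 - <<'E'
from h import *
import cv2
for n in("wrist","scene"):
  im=manip.snapshot(n)
  if n=="scene": im=cv2.resize(im[150:285,310:420],None,fx=4.4,fy=4.4,interpolation=cv2.INTER_CUBIC)
  else: im=cv2.resize(im[230:430,220:410],None,fx=3,fy=3,interpolation=cv2.INTER_CUBIC)
  cv2.imwrite(f"pics/{n}4.png",im[...,::-1])
E
```

```text
(no output)
```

View pics/wrist4.png

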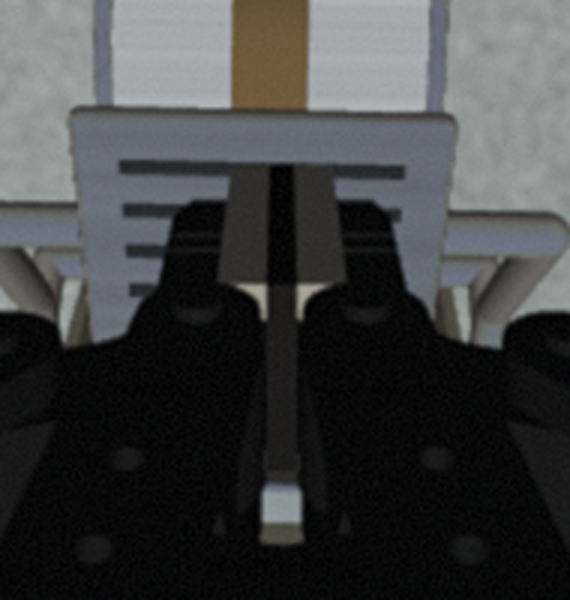

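View pics/scene4.png

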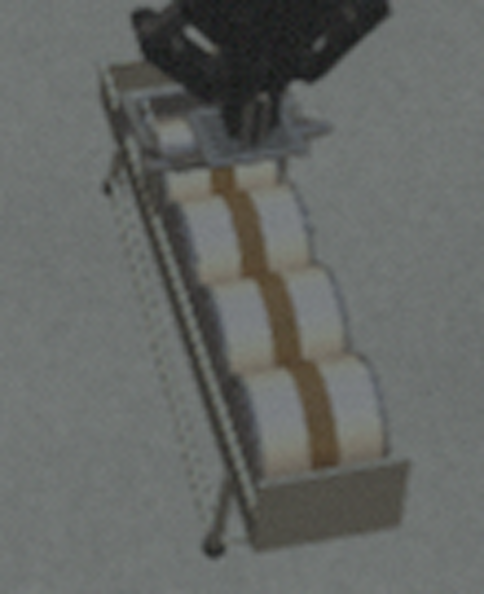

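```bash
python3 - <<'E'
from h import *
o,d=ray("wrist",314,285); 
for x in (.495,.501): s=(x-o[0])/d[0]; print((o+s*d).round(4))
print(atz("wrist",220+263/3,230+112/3,.191), manip.get_obs()["tcp_pos"])
E
```

```text
[0.495  0.1128 0.1806]
[0.501  0.1133 0.1958]
[0.50653753 0.11645471 0.191     ] [0.49016483 0.11404457 0.16204746]
```

{"method": "apply_moves", "body": {
  "series": [
    [0, -0.8, 0, 0, 0, 0, 0],
    [0, 0, 0, 0.3, 0, 0, 0],
    [0, 0, 0, 0.3, 0, 0, 0],
    [0, 0, 0, 0.3, 0, 0, 0],
    [0, 0, 0, 0, 0, 0, 0]
  ]
}}

```text
t: 6.45
tcp_pos: [0.4825, 0.1133, 0.1532]
ee_rot: [[0.995, 0.097, -0.001], [0.097, -0.995, 0.008], [0.0, -0.008, -1.0]]
contact_force: [-0.5, -0.2, 2.3]
gripper_width: 0.0002
```

{"method": "apply_moves", "body": {
  "series": [
    [0, 0, 0, 0.3, 0, 0, 0],
    [0, 0, 0, 0.3, 0, 0, 0],
    [0, 0, 0, 0, 0, 0, 0]
  ]
}}

```text
t: 6.75
tcp_pos: [0.4845, 0.1135, 0.1483]
ee_rot: [[0.995, 0.097, 0.003], [0.097, -0.995, 0.009], [0.004, -0.008, -1.0]]
contact_force: [0.2, -0.4, 4.7]
gripper_width: 0.0003
```

```bash
python3 - <<'E'
from h import *
import cv2
for n in("wrist","scene"):
  im=manip.snapshot(n)
  if n=="scene": im=cv2.resize(im[150:285,310:420],None,fx=4.4,fy=4.4,interpolation=cv2.INTER_CUBIC)
  else: im=cv2.resize(im[230:430,220:410],None,fx=3,fy=3,interpolation=cv2.INTER_CUBIC)
  cv2.imwrite(f"pics/{n}5.png",im[...,::-1])
E
```

```text
(no output)
```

View pics/wrist5.png

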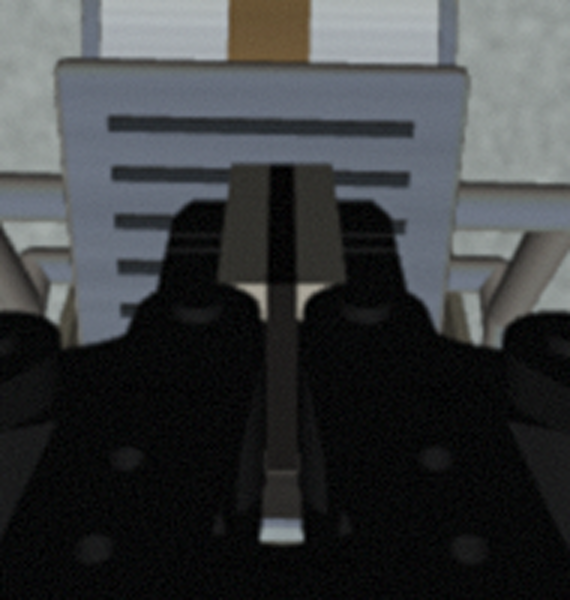

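View pics/scene5.png

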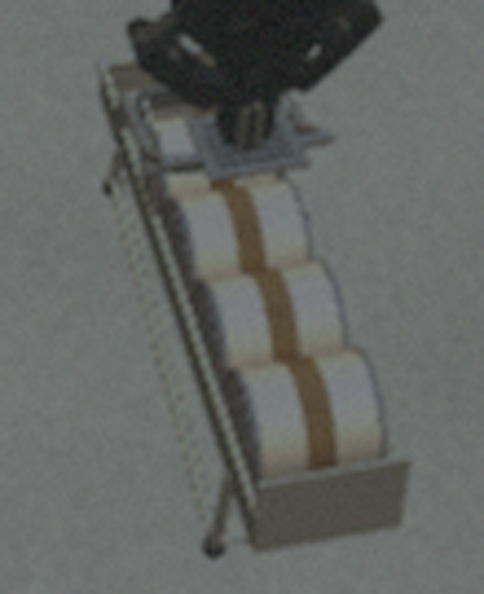

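Contact now, force about 5 N, and the pad has started to go down. Continuing, drifting +x with the pad.

{"method": "apply_moves", "body": {
  "series": [
    [0, 0.2, 0, 0.4, 0, 0, 0],
    [0, 0.2, 0, 0.4, 0, 0, 0],
    [0, 0.2, 0, 0.4, 0, 0, 0],
    [0, 0.1, 0, 0.4, 0, 0, 0],
    [0, 0, 0, 0, 0, 0, 0]
  ]
}}

```text
t: 7.35
tcp_pos: [0.4925, 0.1142, 0.1325]
ee_rot: [[0.995, 0.097, 0.005], [0.097, -0.995, 0.009], [0.006, -0.008, -1.0]]
contact_force: [2.9, -0.4, 6.2]
gripper_width: -0.0003
```

{"method": "apply_moves", "body": {
  "series": [
    [0, 0.1, 0, 0.3, 0, 0, 0],
    [0, 0, 0, 0.3, 0, 0, 0],
    [0, 0, 0, 0, 0, 0, 0]
  ]
}}

```text
t: 7.65
tcp_pos: [0.4948, 0.1144, 0.1277]
ee_rot: [[0.995, 0.097, 0.008], [0.097, -0.995, 0.009], [0.009, -0.008, -1.0]]
contact_force: [4.2, -0.3, 9.8]
gripper_width: 0.0
```

```bash
python3 - <<'E'
from h import *
import cv2
for n in("wrist","scene"):
  im=manip.snapshot(n)
  if n=="scene": im=cv2.resize(im[150:285,310:420],None,fx=4.4,fy=4.4,interpolation=cv2.INTER_CUBIC)
  cv2.imwrite(f"pics/{n}6.png",im[...,::-1])
E
```

```text
(no output)
```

View pics/wrist6.png

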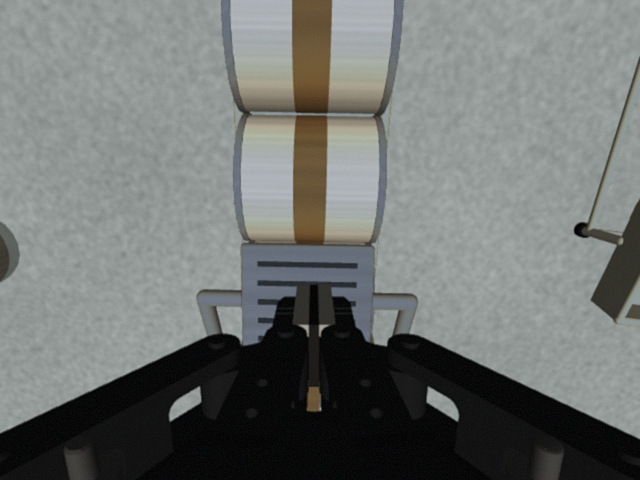

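View pics/scene6.png

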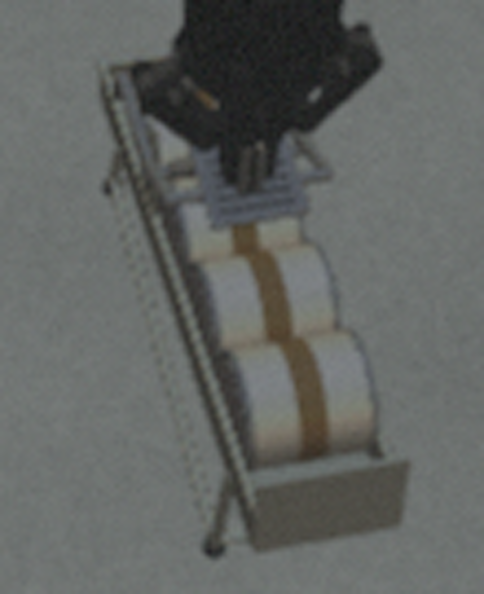

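The pad is well down and the row behind has moved forward slightly against the hold-back. Force is about 10 N, so I'm pressing on to the stop.

{"method": "apply_moves", "body": {
  "series": [
    [0, 0.1, 0, 0.3, 0, 0, 0],
    [0, 0, 0, 0.3, 0, 0, 0],
    [0, 0, 0, 0, 0, 0, 0]
  ]
}}

```text
t: 8.05
tcp_pos: [0.4971, 0.1146, 0.1222]
ee_rot: [[0.995, 0.097, 0.01], [0.097, -0.995, 0.009], [0.011, -0.008, -1.0]]
contact_force: [5.5, 0.4, 11.5]
gripper_width: -0.0001
```

{"method": "apply_moves", "body": {
  "series": [
    [0, 0.1, 0, 0.2, 0, 0, 0],
    [0, 0, 0, 0.2, 0, 0, 0],
    [0, 0, 0, 0, 0, 0, 0]
  ]
}}

```text
t: 8.35
tcp_pos: [0.4984, 0.1147, 0.1183]
ee_rot: [[0.995, 0.097, 0.011], [0.097, -0.995, 0.009], [0.012, -0.008, -1.0]]
contact_force: [7.1, -0.1, 9.1]
gripper_width: -0.0
```

{"method": "apply_moves", "body": {
  "series": [
    [0, 0, 0, 0.2, 0, 0, 0],
    [0, 0, 0, 0.2, 0, 0, 0],
    [0, 0, 0, 0, 0, 0, 0]
  ]
}}

```text
t: 8.65
tcp_pos: [0.4994, 0.1148, 0.1148]
ee_rot: [[0.995, 0.097, 0.013], [0.097, -0.995, 0.009], [0.014, -0.008, -1.0]]
contact_force: [7.1, 0.9, 10.2]
gripper_width: -0.0002
```

```bash
python3 - <<'E'
from h import *
import cv2
for n in("wrist","scene"):
  im=manip.snapshot(n)
  if n=="scene": im=cv2.resize(im[150:285,310:420],None,fx=4.4,fy=4.4,interpolation=cv2.INTER_CUBIC)
  cv2.imwrite(f"pics/{n}7.png",im[...,::-1])
im=manip.snapshot("top")[190:345,225:305]; cv2.imwrite("pics/t7.png",cv2.resize(im,None,fx=3.8,fy=3.8,interpolation=cv2.INTER_CUBIC)[...,::-1])
E
```

```text
(no output)
```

View pics/wrist7.png

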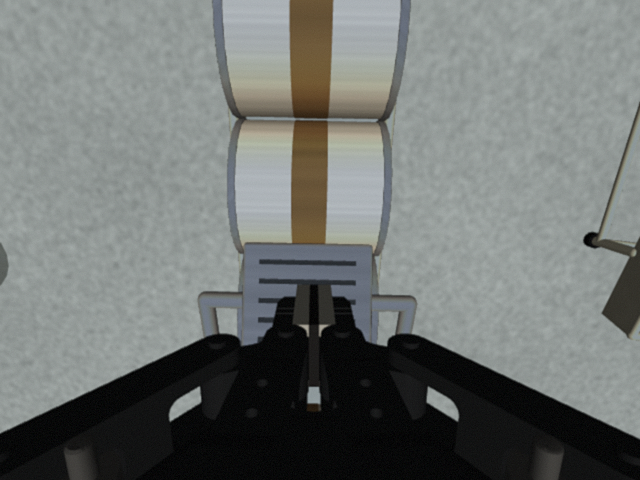

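View pics/scene7.png

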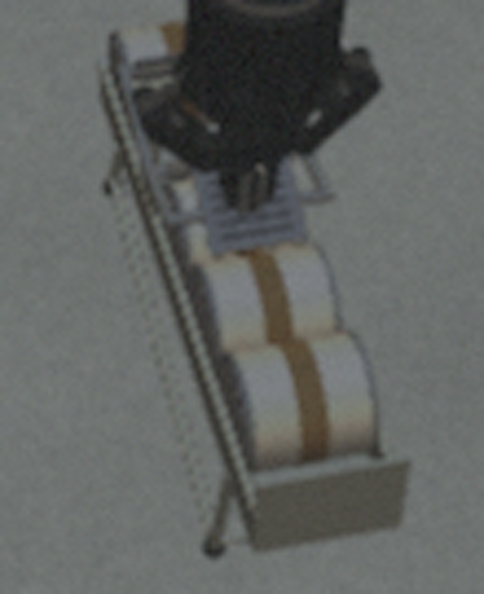

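View pics/t7.png

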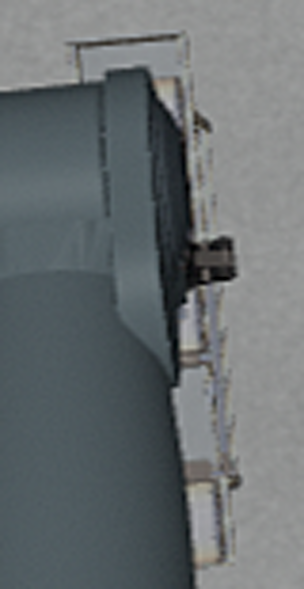

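The first can has rolled to the lip: top zoom around (205,520), scene zoom around (150,40). To be sure the lever is right down, I'll press until the stop shows in the force.

{"method": "apply_moves", "body": {
  "series": [
    [0, 0, 0, 0.2, 0, 0, 0],
    [0, 0, 0, 0.2, 0, 0, 0],
    [0, 0, 0, 0, 0, 0, 0]
  ]
}}

```text
t: 9.1
tcp_pos: [0.5001, 0.1148, 0.1116]
ee_rot: [[0.995, 0.097, 0.014], [0.097, -0.995, 0.009], [0.015, -0.008, -1.0]]
contact_force: [7.4, 0.3, 13.2]
gripper_width: 0.0001
```

{"method": "apply_moves", "body": {
  "series": [
    [0, 0, 0, 0.2, 0, 0, 0],
    [0, 0, 0, 0.2, 0, 0, 0],
    [0, 0, 0, 0, 0, 0, 0]
  ]
}}

```text
t: 9.4
tcp_pos: [0.5005, 0.1149, 0.1109]
ee_rot: [[0.995, 0.097, 0.017], [0.097, -0.995, 0.009], [0.018, -0.008, -1.0]]
contact_force: [-0.4, -1.8, 35.8]
gripper_width: 0.0002
```

That is the stop: 36 N with no further travel. Now I'll let the lever come back up smoothly.

{"method": "apply_moves", "body": {
  "series": [
    [0, 0, 0, -0.5, 0, 0, 0],
    [0, 0, 0, -0.5, 0, 0, 0],
    [0, -0.2, 0, -0.6, 0, 0, 0],
    [0, -0.2, 0, -0.6, 0, 0, 0],
    [0, -0.3, 0, -0.6, 0, 0, 0],
    [0, -0.3, 0, -0.6, 0, 0, 0],
    [0, -0.3, 0, -0.8, 0, 0, 0],
    [0, -0.3, 0, -0.8, 0, 0, 0],
    [0, 0, 0, -1, 0, 0, 0],
    [0, 0, 0, -2, 0, 0, 0],
    [0, 0, 0, -3, 0, 0, 0],
    [0, 0, 0, -4, 0, 0, 0]
  ]
}}

```text
t: 10.6
tcp_pos: [0.4747, 0.1114, 0.2524]
ee_rot: [[0.995, 0.097, -0.006], [0.097, -0.995, 0.008], [-0.005, -0.008, -1.0]]
contact_force: [0.6, 0.3, 0.9]
gripper_width: 0.0002
```

{"method": "apply_moves", "body": {
  "series": [
    [0, 0, 4, -1, 0, 0, 0],
    [0, 0, 4, 0, 0, 0, 0],
    [0, 0, 4, 0, 0, 0, 0],
    [0, 0, 4, 0, 0, 0, 0],
    [0, 0, 4, 0, 0, 0, 0],
    [0, 0, 4, 0, 0, 0, 0],
    [0, 0, 0, 0, 0, 0, 0],
    [0, 0, 0, 0, 0, 0, 0]
  ]
}}

```text
t: 11.4
tcp_pos: [0.4994, -0.1278, 0.2605]
ee_rot: [[0.995, 0.095, -0.002], [0.095, -0.995, 0.009], [-0.002, -0.01, -1.0]]
contact_force: [1.0, 1.1, -0.0]
gripper_width: -0.0003
```

```bash
python3 - <<'E'
from h import *
import cv2
im=manip.snapshot("scene")[130:290,200:420];cv2.imwrite("pics/scene8.png",cv2.resize(im,None,fx=3.5,fy=3.5,interpolation=cv2.INTER_CUBIC)[...,::-1])
T=manip.camera_params("scene")["cam_to_world"]
for l in ("pad_short","short_can1"):
    for d in manip.spot_in(l,"scene")[:5]: print(l,round(d["confidence"],2),(T[:3,:3]@d["point"]+T[:3,3]).round(3))
im=manip.snapshot("top")[190:345,225:305]; cv2.imwrite("pics/t8.png",cv2.resize(im,None,fx=3.8,fy=3.8,interpolation=cv2.INTER_CUBIC)[...,::-1])
E
```

```text
pad_short 0.69 [0.463 0.108 0.176]
short_can1 0.92 [0.577 0.119 0.133]
short_can1 0.72 [0.505 0.111 0.124]
short_can1 0.57 [0.448 0.097 0.109]
```

View pics/scene8.png

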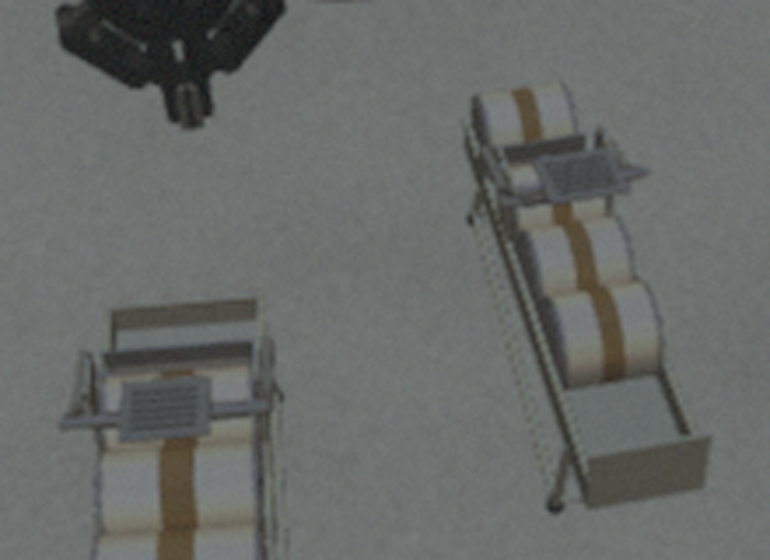

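View pics/t8.png

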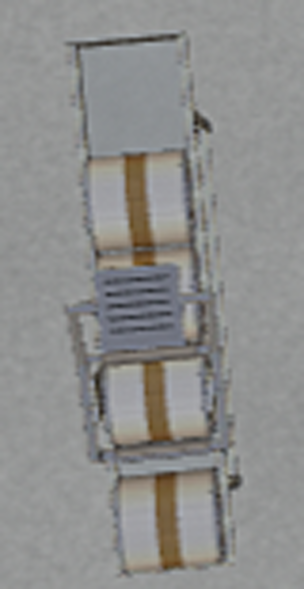

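The top view shows one can at the lip (165,520) and the next at the shut gate (153,400). The other two are behind it, the pad is back up, and the high end of the lane is empty. Tall rack unchanged, gripper clear.

```bash
python3 -c "
from cell import manip
print(manip.sign_off(), manip.get_obs()['contact_force'])"
```

```text
the job is handed in; nothing more can be done
the job is handed in; nothing more can be done
```

One short can is out, and I handed the job in at about 11.5 s. I pressed the short rack's thumb pad with the shut fingertips down to its stop, let the lever come back up smoothly, then moved the gripper clear.

- **Result:** the last top and scene pictures show the first can at the lip and the second at the shut gate. Cans three and four sit behind it, and the pad is back in its original place. The tall rack looks unchanged in what those pictures show of it. I did not take a last look at the jar, spice bottle or bowl.
- **Forces:** about 10 N at the pad through the second half of the stroke and 36 N briefly at the stop. It read about 1 N once the gripper was clear.
- **One disagreement:** the visible fingertips sat about 20 mm higher than the reported TCP. The pad was met that much lower than computed, so I found contact and the stop by force and pictures instead.
- **Check that fell short:** my last look with the detection networks found only three of the four short cans, but the top picture shows all four.

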